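# Set up the batch coder and load the bars

## Robot

A 7-joint arm with a two-finger parallel gripper is mounted at the origin on the work surface; the furniture and walls round the work are solid. World frame = base frame: x ahead of the robot, y to its left, z up, the work surface at z = 0. Lengths are in m, angles in degrees, forces in N, time in s.
With the tool pointing down it reaches from about 0.35 to 0.775 m from the base axis. Payload 3.1 kg.
Tool frame: the origin (TCP) lies at the very end of the fingers, on their centre line; the grasp point (between the pads) lies 19 mm behind it; z points along the fingers, y is the line along which they close (so a half turn about z gives the same grasp; the last joint's range is limited). The gripper opens to 85 mm and grips with 20 to 120 N. Pads are 22 mm wide; open, the fingers measure 114 mm over their backs; the gripper's body (76 mm by 85 mm) begins 54 mm behind the grasp point. The pads swing forward as they close: fully open they stand 13 mm farther back than shut.
Start: joints at [-66.962, 17.813, 0.802, 86.603, -0.252, 75.585, -1.558], TCP at [0.236, 0.497, 0.231] pointing down, gripper open.
Joint ranges: [-154.91, 154.91], [-16.99, 109.72], [-72.82, 74.43], [7.12, 147.25], [-82.49, 262.49], [11.32, 116.49], [-174.64, 174.64]. Speed limits (degrees/s): [159.86, 159.86, 180, 180, 180, 180, 180].

## Interface

Orientations are given as [roll, pitch, yaw] about the fixed x, y, z axes, in that order (R = Rz(yaw) Ry(pitch) Rx(roll)).
In Python, from station import robot, camrig, planner gives the robot as it stands (robot), with the cameras (camrig) and the kinematics (planner). Calls block until the motion is done:
- robot.move_to(position, orientation): joint-space move of the TCP to a pose.
- robot.line_to(position, orientation=None, velocity=0.15, f_stop=None): straight line of the TCP; orientation=None keeps the orientation; velocity is the mean speed in m/s. With f_stop (N) it stops when the force on the tool has changed by that much, and returns True; else False.
- robot.move_j(angles): joint-space move.
- robot.gripper_to(opening, force=None): opening from 0.0 (shut) to 1.0 (fully open); force is the grip in N (None keeps the last); returns when the fingers have stopped.
- robot.pause(seconds).
- planner.inverse_kinematics(position, orientation): joint angles nearest the present ones, or None.
- robot.sense(): the state.
- camrig.grab_frame(name): name is "side" or "top"; returns the picture (420x560x3 uint8, red, green, blue); there is no depth.
- camrig.calibration(name): a dict with "mtx" (3x3 intrinsics, pixels), "k1" (the pictures are not rectified: a ray, as slopes to the right and down, at radius r is drawn at 1 + k1 r^2 times it, then the intrinsics apply), "extrinsics" (4x4, takes a point from world to camera coordinates). Camera axes: x right, y up, looking along -z (the intrinsics and any distortion apply to the point x, -y, -z); pixel columns grow to the right and rows downward; lengths in m; the calibration is good to about 2 mm. A picture is of the moment at which its call begins. calibration takes no time and is no camera call.
A pose or a line that the arm cannot do raises robot.PlanningError and nothing moves.
- robot.close_job(): hands the job in; it is judged then, once.
The state is a dict: "time_s": time; "joint_positions": joint angles; "dq": joint speeds; "joint_torque": joint torques, N m; "tool_pos": TCP position; "eef_rot": TCP orientation; "contact_force": force on the tool from outside, world axes, zero at the start; "torque": the same for the moment, N m; "finger_gap": opening from 0.0 (shut) to 1.0 (fully open); "gripper_force": force on a finger pad.
Only numpy, scipy, OpenCV 4.12 (cv2) and the standard library are available. Lean on these libraries where they do the work, as an engineer would, in place of code of your own. Each camera call takes 0.05 s, during which the arm holds its last target. There are 200 camera calls.

## Task

Get the date coder ready to run: first lock the ink cartridge up into the bottom of the coder's head (handle under the red dot, up, then twist it clockwise seen from above until the handle is under the green dot, let the lugs drop into their pockets). Next stand every chocolate bar that is there upright on its short end in the magazine, fully home, one to a slot; finally press the green start button on the head fully down and let it go. Leave the other things on the counter where they are.

Things in the scene. Friction and masses are not known exactly. Their poses are not given: they have to be found in the camera images.
- coder: batch coder, white machine fixed to the worktop, front (-x) to the robot within 0.1 rad. Origin on the worktop under the vertical axis of its round head. Dark base plate 8 mm thick (x -48 to 68, y -48 to 48 mm), column behind (x 45 to 68 mm), head of radius 48 mm from z 100 to 150 mm, open below: the bayonet mount. Locked, the cartridge's yaw is the coder's and its origin 54 mm above the coder's
- mount (a point): centre of the mount's mouth: on the head's axis, 100 mm above the worktop. Inside is a ring of bore radius 28 mm with 3 notches for the lugs, 46 degrees wide. Clockwise (from above) of each notch: a hump 9 mm above the mouth, then a pocket with its floor 4 mm above the mouth, then a stop. The pocket leaves the lug 0.07 rad play each way
- entry_dot (a point): red dot on the head's side: the lugs fit the notches when the handle points to this side, cartridge yaw = coder yaw + 0.87 rad (play 0.15 rad, 3 mm). Carry the cartridge under the head with its origin 28 to 35 mm high, then raise it straight until its origin is 61 to 64 mm high (lugs just over the humps; the ceiling stops it at 66 mm)
- lock_dot (a point): green dot on the head's front: turn the raised cartridge 50 degrees clockwise seen from above until the handle is under this dot (yaw = coder yaw), then lower it and let go: the lugs drop 5 mm behind the humps into the pockets and it hangs there
- cartridge: ink cartridge, about 0.14 kg, on the worktop right of the coder. Black cup radius 30, height 35 mm; grey neck radius 24 up to 60 mm with 3 brass lugs (at 180, 60, -60 degrees, 13 mm wide, to radius 36, z 50 to 57 mm). Blue handle 16 mm wide, z 15 to 33 mm, along its own -x out to 152 mm, pointing roughly to the robot. Origin: centre of the underside
- cart_grip (a point): place to grip the cartridge's handle: (-120, 0, 24) mm in its frame, at the handle's mid height; grip across the 16 mm width, firmly (40 N or more)
- magazine: feed magazine fixed left of the coder: plywood block 142 x 84 mm, 59 mm high, 3 upright slots in a row along own x, pointing left (yaw 1.35 to 1.75). Origin: centre of underside. Slots open above, 18 mm wide (x), 72 mm long (y), walls straight to 48 mm, bevelled ridges above. A bar stands on its short end, 12 mm along x, 62 mm along y, centre 86 mm above the worktop
- slot0 (a point): centre of the floor of the right-hand slot (next to the coder), 8 mm above the worktop; slots are 40 mm apart. One bar to a slot, any slot, either end down, either face forward
- slot1 (a point): centre of the floor of the middle slot. Behind magazine, coder and bars stands the glass display case, its front at world x = 0.63, 255 mm tall: keep the gripper body clear of it
- slot2 (a point): centre of the floor of the left-hand slot. A gripper that leans to the left or right over the row needs the slots on that side empty, so fill the row from the other end
- bar_1: cream wrapped chocolate bar, flat box 62 (own x) x 164 (own y, long axis) x 12 mm (own z), about 85 g; the last 4 mm at each end are soft (solid length 156). Origin: centre of its 62 x 164 underside. Lies flat at the start, left of the magazine, long axis (either way round) pointing about 75 degrees to the left of straight ahead. May be absent
- bar_2: red wrapped chocolate bar, flat box 62 (own x) x 164 (own y, long axis) x 12 mm (own z), about 85 g; the last 4 mm at each end are soft (solid length 156). Origin: centre of its 62 x 164 underside. Lies flat at the start, left of the magazine, long axis (either way round) pointing about 75 degrees to the left of straight ahead. May be absent
- bar_3: dark brown wrapped chocolate bar, flat box 62 (own x) x 164 (own y, long axis) x 12 mm (own z), about 85 g; the last 4 mm at each end are soft (solid length 156). Origin: centre of its 62 x 164 underside. Lies flat at the start, left of the magazine, long axis (either way round) pointing about 75 degrees to the left of straight ahead. May be absent
- bar_1_mid (a point): middle of bar_1's volume: 6 mm above its origin in its frame
- bar_2_mid (a point): middle of bar_2's volume: 6 mm above its origin in its frame
- bar_3_mid (a point): middle of bar_3's volume: 6 mm above its origin in its frame
- start (a joint): travel of the green start button on top of the coder's head: 0 = up, 0.006 m = fully down at 5 N; it springs back
- start_top (a point): centre of the button's top face, on the head's axis; press straight down
- date_stamp: bystander: wooden hand stamp, 30 x 46 x 60 mm, origin at centre of underside
- ink_pad: bystander: red and black tin ink pad, 57 x 87 x 16 mm, origin at centre of underside
- jar: bystander: glass jar with a golden lid, 63 mm across, 85 mm tall, origin at centre of underside

How it is judged:
By the outcome, as a careful person would: the job done as asked, in the order asked, and still so for the second after the job is handed in, with the robot touching nothing.
Of bar_1, bar_2, bar_3 only 2 to 3 are there at a start; the rules pass over those that are not, and their reading is None.
At some moment in a run one of cartridge may be knocked a few centimetres aside while the robot is not near it.
Once in a run the grip may slacken for a moment while it holds something.
It also fails if it takes over 200 s, if anything falls off the work surface, if the arm or the gripper's body presses on something with over 40 N, if the wrist force passes 120 N, or if a joint passes its speed limit or range.

## Working session

There is one attempt and no reset: what is moved stays moved. The work goes in short steps, each a Python script; the robot and the scene stay as the last script left them, time stands still between calls to the robot, and variables do not carry over. Pictures are saved under pics/ and viewed, at most 14 in all, crops included, and the job is handed in when it is done.

```bash
ls; mkdir -p pics
cat > h.py <<'E'
import numpy as np, cv2
from station import robot, camrig, planner
def snap(name,fn=None):
    im=camrig.grab_frame(name)
    if fn: cv2.imwrite('pics/'+fn,im[:,:,::-1])
    return im
E
python3 - <<'E'
from h import *
for n in('side','top'):
    snap(n,n+'0.png'); c=camrig.calibration(n); print(n,c)
print(robot.sense())
E
```

```text
pics
station.py
side {'mtx': array([[453.78087507,   0.        , 284.59123603],
       [  0.        , 453.78087507, 214.41786899],
       [  0.        ,   0.        ,   1.        ]]), 'k1': -0.007884249289806473, 'extrinsics': array([[ 0.99993657, -0.00388658,  0.01057123, -0.48606432],
       [-0.0086285 ,  0.33891601,  0.94077707, -0.13379628],
       [-0.00723917, -0.94080861,  0.33886097, -1.20756044],
       [ 0.        ,  0.        ,  0.        ,  1.        ]])}
top {'mtx': array([[458.36140048,   0.        , 272.69013717],
       [  0.        , 458.36140048, 213.66478116],
       [  0.        ,   0.        ,   1.        ]]), 'k1': -0.14436031680504494, 'extrinsics': array([[ 0.40916255, -0.9124025 , -0.01037734, -0.20294337],
       [ 0.85566116,  0.37971762,  0.35165111, -0.46142256],
       [-0.31690689, -0.15276195,  0.93607361, -1.29018139],
       [ 0.        ,  0.        ,  0.        ,  1.        ]])}
{'time_s': 0.1, 'joint_positions': array([-66.96271388,  17.85366601,   0.80005147,  86.68024998,
        -0.25198484,  75.58482884,  -1.56000091]), 'dq': array([-0.05742024, -0.13168577,  0.15450169, -0.25016468,  0.0017677 ,
        0.06488061, -0.00607209]), 'joint_torque': array([ 1.34121670e-03, -3.80852437e+01,  1.47204855e-01, -2.31241339e+01,
        1.23614239e-02,  8.04448617e-03,  3.27647967e-06]), 'tool_pos': array([0.23584521, 0.496164  , 0.23036836]), 'eef_rot': array([-1.79883102e+02,  4.53920284e-03,  1.54577959e+02]), 'contact_force': array([ 0.44493984, -0.19652238, -1.34362883]), 'torque': array([-0.06328605,  0.02478516, -0.01212318]), 'gripper_force': 0.0, 'finger_gap': 0.9995526114995332}
```

View pics/side0.png

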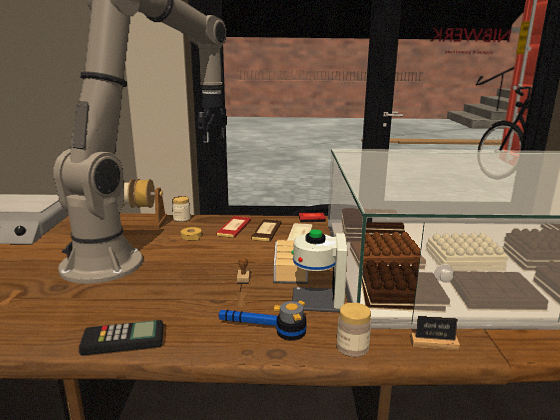

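View pics/top0.png

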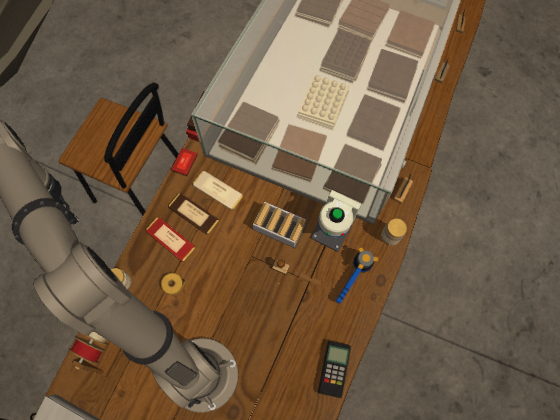

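The side view shows all three bars behind the magazine: red at (233,227), brown at (266,231) and cream at (300,232). The coder head is at (316,250), the magazine at (285,262) and the blue handle at (250,318). In the top view the bars are at (172,239), (194,212) and (218,189), with the magazine at (279,223), the button at (337,214) and the cartridge at (365,260).

Run:
```python
import cv2
t=cv2.imread('pics/top0.png')[160:310,140:400]; cv2.imwrite('pics/tc.png',cv2.resize(t,None,fx=3,fy=3,interpolation=cv2.INTER_CUBIC))
t=cv2.imread('pics/side0.png')[205:345,210:360]; cv2.imwrite('pics/sc.png',cv2.resize(t,None,fx=4,fy=4,interpolation=cv2.INTER_CUBIC))
```

```text
(no output)
```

View pics/tc.png

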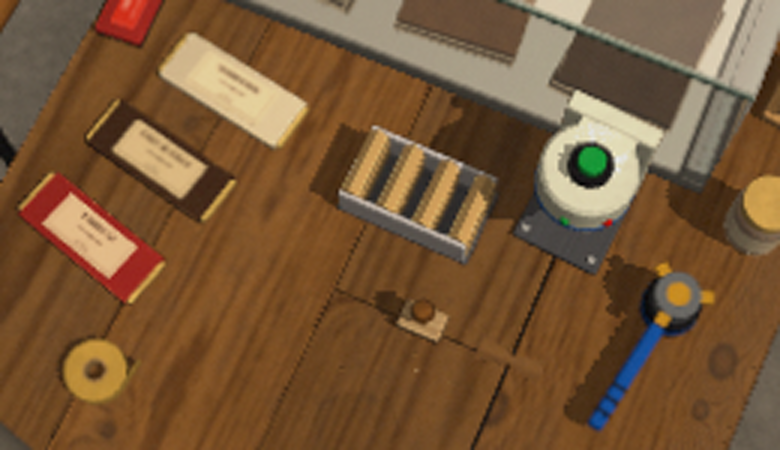

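View pics/sc.png

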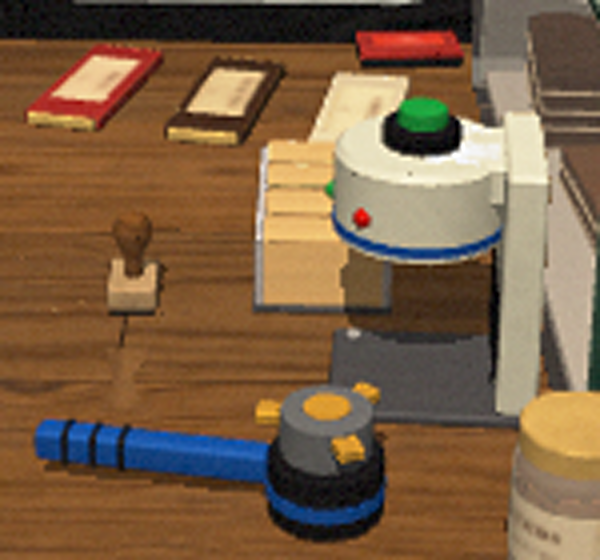

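The crops show the following:
- **Top crop:** the magazine has four bright ridges with dark slots between them. The base plate's front screws are at (525,226) and (592,260), the green and red dots at (565,222) and (607,223), and the orange disc on the neck at (680,294).
- **Side crop:** the red dot is at (362,217), the button at (425,112) and the disc at (327,407).

Next I segment these and cast rays.

```bash
cat >> h.py <<'E'
C={n:camrig.calibration(n) for n in('side','top')}
def ray(n,uv):
    c=C[n]; K=c['mtx']; T=c['extrinsics']
    d=np.array([(uv[0]-K[0,2])/K[0,0],(uv[1]-K[1,2])/K[1,1]]); p=d.copy()
    for _ in range(20): p=d/(1+c['k1']*(p@p))
    R=T[:3,:3]; o=-R.T@T[:3,3]; v=R.T@np.array([p[0],-p[1],-1]); return o,v/np.linalg.norm(v)
def onz(n,uv,z):
    o,v=ray(n,uv); return o+v*(z-o[2])/v[2]
def tri(a,b):
    (o1,v1),(o2,v2)=ray('side',a),ray('top',b)
    s=np.linalg.lstsq(np.c_[v1,-v2],o2-o1,rcond=None)[0]
    p,q=o1+s[0]*v1,o2+s[1]*v2; return (p+q)/2,np.linalg.norm(p-q)
def proj(n,P):
    c=C[n];q=c['extrinsics']@np.r_[P,1]; p=np.array([q[0]/-q[2],-q[1]/-q[2]]); p=p*(1+c['k1']*(p@p)); return c['mtx'][:2,:2]@p+c['mtx'][:2,2]
def mask(im,lo,hi,roi):
    h=cv2.cvtColor(im,cv2.COLOR_RGB2HSV); m=cv2.inRange(h,np.array(lo),np.array(hi)); o=np.zeros_like(m)
    x0,y0,x1,y1=roi; o[y0:y1,x0:x1]=m[y0:y1,x0:x1]; return o
def blobs(m,amin=4):
    n,l,s,c=cv2.connectedComponentsWithStats(m); return sorted([(int(s[i,4]),c[i].round(1).tolist(),s[i,:4].tolist()) for i in range(1,n) if s[i,4]>=amin],reverse=True)
E
python3 - <<'E'
from h import *
S=cv2.imread('pics/side0.png')[:,:,::-1].copy();T=cv2.imread('pics/top0.png')[:,:,::-1].copy()
for n,im,roi in(('side',S,(205,215,365,345)),('top',T,(310,180,395,310))):
    print(n,ray(n,(280,210))[0])
    for k,lo,hi in(('green',(45,120,50),(75,255,255)),('red',(0,170,110),(4,255,255)),('orange',(15,140,120),(24,255,255)),('blue',(100,150,60),(120,255,255))):
        print(k,blobs(mask(im,lo,hi,roi)))
h=cv2.cvtColor(T,cv2.COLOR_RGB2HSV)
print('ridge',h[int(160+190/3)-1,250:310].tolist())
roi=(250,198,308,250)
for v in (150,170,190): print(v,blobs(mask(T,(8,40,v),(28,160,255),roi)))
print('screws',T[232:250,310:345].max(2).tolist())
E
```

```text
side [ 0.47613729 -1.09262669  0.54020588]
green [(97, [315.3, 233.3], [309, 229, 13, 9]), (4, [291.8, 252.0], [291, 251, 2, 3])]
red [(160, [233.4, 225.9], [218, 216, 32, 21]), (111, [311.1, 216.7], [299, 215, 27, 5]), (12, [300.1, 259.2], [299, 257, 3, 5])]
orange [(488, [352.7, 313.1], [339, 302, 26, 23]), (61, [291.3, 306.4], [286, 303, 12, 7]), (54, [260.0, 238.5], [252, 237, 17, 4]), (53, [287.3, 219.9], [274, 218, 26, 5]), (49, [224.9, 234.8], [217, 233, 17, 6]), (48, [242.4, 296.2], [238, 288, 11, 17]), (47, [267.9, 281.6], [260, 276, 14, 11]), (45, [276.2, 307.1], [273, 302, 8, 9]), (44, [296.6, 316.7], [293, 314, 8, 7]), (34, [284.8, 291.9], [278, 290, 15, 6]), (34, [269.2, 292.2], [262, 290, 15, 6]), (25, [281.5, 285.9], [275, 284, 15, 4]), (25, [219.8, 288.6], [216, 286, 12, 6]), (24, [279.7, 278.3], [276, 276, 10, 5]), (22, [215.5, 320.1], [212, 317, 10, 8]), (22, [208.0, 320.1], [205, 316, 7, 9]), (20, [301.6, 302.5], [298, 301, 7, 5]), (20, [256.8, 254.8], [252, 252, 9, 8]), (20, [256.2, 279.2], [252, 277, 9, 6]), (18, [252.2, 247.3], [248, 244, 9, 8]), (16, [285.5, 29
[... 11324 characters left out ...]
3, 75, 73, 76, 75, 117, 116, 73, 71, 75, 85, 125, 116, 73], [116, 117, 110, 109, 113, 118, 120, 112, 101, 92, 98, 114, 120, 112, 45, 75, 79, 47, 56, 67, 73, 74, 72, 73, 75, 52, 161, 160, 113, 75, 79, 100, 75, 72, 68], [113, 110, 105, 108, 114, 118, 115, 110, 97, 89, 106, 117, 123, 65, 37, 94, 106, 116, 94, 48, 58, 68, 72, 75, 74, 75, 122, 159, 93, 76, 83, 125, 119, 70, 71], [116, 107, 104, 112, 115, 115, 109, 100, 89, 94, 110, 118, 127, 50, 59, 103, 114, 126, 122, 109, 94, 45, 56, 67, 72, 74, 75, 75, 76, 80, 105, 130, 119, 72, 73], [116, 103, 108, 114, 116, 111, 105, 93, 83, 100, 113, 116, 98, 35, 82, 110, 121, 133, 123, 121, 126, 120, 89, 45, 59, 67, 73, 71, 74, 83, 124, 125, 120, 111, 74]]
```

```bash
cat > meas.py <<'E'
from h import *
def cyaw(p,q): d=q-p; return np.degrees(np.arctan2(d[1],d[0]))
def cart(S,T):
    a=[b for b in blobs(mask(S,(15,140,120),(24,255,255),(240,270,335,345)))]
    b=blobs(mask(T,(100,150,60),(120,255,255),(310,240,400,330)),60); return a,b
if __name__=='__main__':
    S=cv2.imread('pics/side0.png')[:,:,::-1].copy();T=cv2.imread('pics/top0.png')[:,:,::-1].copy()
    print('button',tri((315.3,233.3),(337,213.4)))
    print('disc',tri((291.3,306.4),(365.6,257.4)))
    print('greendot',tri((291.8,252),(327.4,233.2)))
    a,b=onz('top',(314.9,235.4),.008),onz('top',(336.6,246.2),.008); print('screws',a,b,cyaw(b,a)-90)
    m=mask(T,(100,150,60),(120,255,255),(310,240,400,330)); P=np.argwhere(m)[:,::-1]
    W=np.array([onz('top',p,.030)[:2] for p in P]); 
    print('handle mean',W.mean(0)); l=cv2.fitLine(W.astype(np.float32),cv2.DIST_HUBER,0,.001,.001).ravel(); print('handle yaw',np.degrees(np.arctan2(l[1],l[0])),l)
    # magazine ridges
    R=[onz('top',c,.059) for _,c,_ in blobs(mask(T,(8,40,190),(28,160,255),(250,198,308,250)),40)]
    R.sort(key=lambda p:p[1]); print('ridges',np.round(R,4).tolist(),[cyaw(R[i],R[j]) for i,j in((0,3),(1,3),(1,2),(2,3))])
    for k,lo,hi,rt,rs in (('red',(5,20,140),(28,115,255),(150,222,194,258),(222,216,248,238)),('brown',(5,20,140),(28,115,255),(175,198,214,226),(252,218,284,238)),('cream',(5,10,140),(32,115,255),(190,168,245,212),(0,0,1,1))):
        m=mask(T,lo,hi,rt); m=cv2.morphologyEx(m,cv2.MORPH_CLOSE,np.ones((5,5)))
        B=blobs(m,40)[0]; _,lab,st,ce=cv2.connectedComponentsWithStats(m); i=1+np.argmax(st[1:,4]); P=np.argwhere(lab==i)[:,::-1]
        W=np.array([onz('top',p,.012)[:2] for p in P],np.float32); r=cv2.minAreaRect(W*1000)
        u=np.linalg.svd(W-W.mean(0),full_matrices=False)[2][0]
        print(k,B,'mean',W.mean(0),'rect',np.round(r[0],1),np.round(r[1],1),round(r[2],1),'yaw',np.degrees(np.arctan2(u[1],u[0]))%180)
        bs=blobs(mask(S,lo,hi,rs),30); print('  side',bs[:2]); 
        if bs: print('  tri',tri(bs[0][1],B[1]))
E
python3 meas.py
```

```text
button (array([ 0.55016607, -0.17546897,  0.16647936]), np.float64(0.001060640811127896))
disc (array([ 0.49750244, -0.30129891,  0.05965321]), np.float64(0.0004503621308121757))
greendot (array([ 0.50039055, -0.17118401,  0.11966773]), np.float64(0.0003955056256425437))
screws [ 0.51671065 -0.1349346   0.008     ] [ 0.51146821 -0.20981396  0.008     ] -4.0048503386009315
handle mean [ 0.40894298 -0.28574089]
handle yaw -10.4611 [ 0.9833784  -0.18156794  0.40894297 -0.28574088]
ridges [[0.4866, -0.0843, 0.059], [0.4964, -0.0452, 0.059], [0.4981, -0.0054, 0.059], [0.4985, 0.0352, 0.059]] [np.float64(84.30092581141399), np.float64(88.50725195062437), np.float64(87.59543752521516), np.float64(89.40176797390367)]
red (389, [169.5, 238.1], [155, 225, 30, 27]) mean [0.32268474 0.27610812] rect [322.7 276.5] [94.7 43. ] 75.7 yaw 76.15591
  side [(131, [233.7, 224.3], [223, 219, 21, 11])]
  tri (array([0.32257656, 0.27611881, 0.01175267]), np.float64(0.0001336056610513856))
brown (387, [192.8, 212.4], [178, 200, 31, 26]) mean [0.42880595 0.24850093] rect [428.9 249.1] [96.2 44. ] 78.8 yaw 78.47362
  side [(147, [266.2, 227.6], [257, 222, 19, 12])]
  tri (array([0.42862935, 0.2483766 , 0.01222729]), np.float64(0.00015309812219090312))
cream (836, [217.3, 189.3], [193, 171, 49, 38]) mean [0.53220034 0.213032  ] rect [532.6 214.3] [155.   62.1] 80.5 yaw 80.32518
  side []
```

Both views agree to within 1 mm. The coder axis is at (0.550,-0.1755) with yaw about -4.4°, and the cartridge is at (0.4975,-0.301) with yaw about -10.2°. The magazine centre is at (0.497,-0.025) with yaw about 88.5°, and all three bars are present. Next: check the bystanders' positions and the IK, then pick up the cartridge.

```bash
cat >> h.py <<'E'
AX=np.array([.550,-.1755]); CY=-4.4
def cpose(o,yaw,z,g=.120,dz=.005):   # tool pose holding cartridge at origin o, yaw deg, height z
    a=np.radians(yaw); return [o[0]-g*np.cos(a),o[1]-g*np.sin(a),z+dz],[180,0,yaw]
def st():
    s=robot.sense(); print('t%.1f'%s['time_s'],'tcp',np.round(s['tool_pos'],4),'rot',np.round(s['eef_rot'],1),'F',np.round(s['contact_force'],1),'M',np.round(s['torque'],2),'gap %.3f gf %.0f'%(s['finger_gap'],s['gripper_force'])); return s
def findcart():
    S,T=camrig.grab_frame('side'),camrig.grab_frame('top')
    L=mask(T,(100,150,60),(120,255,255),(300,235,420,340)); P=np.argwhere(L)[:,::-1]
    W=np.array([onz('top',p,.030)[:2] for p in P])
    best=min(((e,p,a[1],b[1]) for a in blobs(mask(S,(15,140,120),(24,255,255),(210,270,335,345)),25) for b in blobs(mask(T,(15,140,120),(24,255,255),(330,235,420,300)),25) for p,e in [tri(a[1],b[1])] if abs(p[2]-.06)<.003),key=lambda t:t[0]+abs(np.hypot(*(t[1][:2]-W.mean(0)))-.09))
    d=best[1][:2]-W.mean(0); return best[1],np.degrees(np.arctan2(d[1],d[0])),np.hypot(*d),best[0]
E
python3 - <<'E'
from h import *
print('stamp',onz('top',(281,267),.03),'jar',onz('top',(395,229),.085))
o,y,l,e=findcart(); print(o,y,l,e)
for yw in (0,180):
  for (p,r) in [cpose(o,y,.15),cpose(o,y,0),cpose(o,y,.03),cpose(o,45.4,.03),cpose(AX,45.4,.03),cpose(AX,45.4,.063),cpose(AX,CY,.063)]:
    r=[180,0,r[2]+yw]; q=planner.inverse_kinematics(p,r); print(None if q is None else np.round(q))
E
```

```text
stamp [ 0.37642923 -0.08121739  0.03      ] jar [ 0.60645342 -0.35030209  0.085     ]
[ 0.49733189 -0.30136759  0.05985565] -9.982050909378398 0.08975448295822117 0.0008023182722913413
[-15.  20.  62. 107. -19.  65. -46.]
[ -1.  31.  46. 115. -30.  46. -37.]
[ -7.  30.  55. 114. -31.  52. -36.]
[ 16.  34.  36.  99. -24.  55.  17.]
[-10.  37.  54. 105. -35.  57.  13.]
[-11.  33.  53. 103. -31.  59.  10.]
[-27.  27.  59. 114. -28.  55. -48.]
[-21.  25.  73. 107. -26.  68. 141.]
[ -7.  34.  55. 116. -37.  49. 149.]
[-11.  34.  62. 114. -37.  54. 149.]
[  -0.   46.   64.  100.  -46.   65. -146.]
[ 64.  38. -51. 102.  34.  58. 134.]
[ 70.  40. -62. 100.  38.  64. 131.]
[-19.  22.  48. 114. -21.  52. 125.]
```

Run:
```python
from h import *
robot.move_j([36,17.8,0,86.6,0,75.6,0]); st()
o,y,l,e=findcart(); print(o,y,l,e)
robot.gripper_to(.5)
robot.move_to(*cpose(o,y,.12)); print(np.round(robot.sense()['joint_positions']))
o,y,l,e=findcart() if 0 else (o,y,l,e)
print(robot.line_to(cpose(o,y,0)[0],velocity=.08,f_stop=12)); st()
robot.gripper_to(0,80); st()
robot.line_to(cpose(o,y,.03)[0],velocity=.05); st(); print(np.round(robot.sense()['joint_positions']))
snap('side','s1.png');snap('top','t1.png')
a=cv2.imread('pics/s1.png')[180:340,180:380];b=cv2.imread('pics/t1.png')[180:340,260:460]
cv2.imwrite('pics/m1.png',np.vstack([cv2.resize(np.hstack([a,b]),None,fx=2,fy=2,interpolation=2)]))
```

```text
t3.2 tcp [ 0.4354 -0.3356  0.2314] rot [180.   -0.   54.1] F [0.1 0.  0. ] M [ 0.01 -0.01  0.01] gap 0.998 gf 0Traceback (most recent call last):
  File "<stdin>", line 3, in <module>
  File "h.py", line 35, in findcart
    best=min(((e,p,a[1],b[1]) for a in blobs(mask(S,(15,140,120),(24,255,255),(210,270,335,345)),25) for b in blobs(mask(T,(15,140,120),(24,255,255),(330,235,420,300)),25) for p,e in [tri(a[1],b[1])] if abs(p[2]-.06)<.003),key=lambda t:t[0]+abs(np.hypot(*(t[1][:2]-W.mean(0)))-.09))
ValueError: min() iterable argument is empty
```

Run:
```python
from h import *
robot.gripper_to(.5)
robot.move_j([-10,0,0,110,0,70,0])
o,y,l,e=findcart(); print(o,y,l,e)
robot.move_j([36,10,0,90,0,75.6,-60])
robot.move_to(*cpose(o,y,.12)); print(np.round(robot.sense()['joint_positions']))
print(robot.line_to(cpose(o,y,0)[0],velocity=.08,f_stop=12)); st()
robot.gripper_to(0,80); st()
robot.line_to(cpose(o,y,.03)[0],velocity=.05); st(); print(np.round(robot.sense()['joint_positions']))
snap('side','s1.png');snap('top','t1.png')
a=cv2.imread('pics/s1.png')[180:340,180:380];b=cv2.imread('pics/t1.png')[180:340,260:460]
cv2.imwrite('pics/m1.png',np.vstack([cv2.resize(np.hstack([a,b]),None,fx=2,fy=2,interpolation=2)]))
```

```text
[ 0.49747701 -0.30137715  0.05960937] -10.038710246808035 0.09007532739572972 0.0009264955342912484
[ 35.  14.  -1. 107.   0.  58. -66.]
False
t9.1 tcp [ 0.3797 -0.2807  0.0055] rot [ 1.8e+02 -1.0e-01 -1.0e+01] F [-0.7 -0.1 -0.1] M [0.02 0.   0.04] gap 0.501 gf 0
t9.5 tcp [ 0.3795 -0.2807  0.0053] rot [180.   -0.  -10.1] F [-0.8 -0.6  0.8] M [-0.04 -0.01 -0.07] gap 0.170 gf 81
t10.2 tcp [ 0.3792 -0.2804  0.035 ] rot [-180.    0.  -10.] F [ 0.  -0.8 -1.8] M [0.04 0.18 0.  ] gap 0.174 gf 80
[ 35.  21.  -1. 113.   0.  46. -66.]
```

View pics/m1.png

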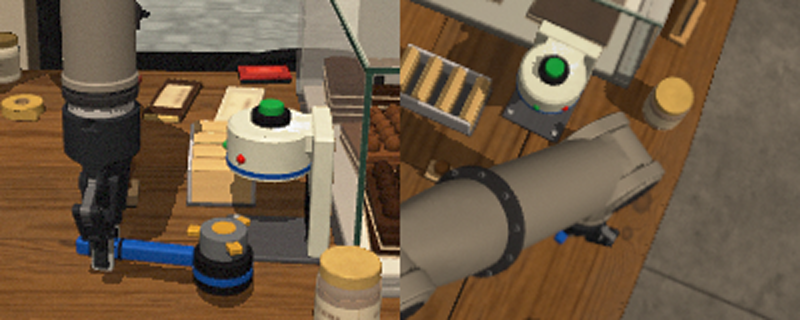

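The handle is gripped and the cartridge is off the table, with the handle at (150,253) and the cup at (223,262) in the left half. Next: check its height from the side view, then rotate it and move it under the head.

```bash
cat >> h.py <<'E'
def discside(yw):  # neck-top disc from the side view, cut with plane y=yw
    S=camrig.grab_frame('side'); r=[]
    for a,c,_ in blobs(mask(S,(15,140,120),(24,255,255),(250,255,350,330)),25):
        o,v=ray('side',c); r.append((a,c,np.round(o+v*(yw-o[1])/v[1],4)))
    return r
E
python3 - <<'E'
from h import *
o=np.array([.4972,-.3012]); y=-10.04
for r in discside(-.3012)[:4]: print(r)
for a in np.linspace(y,CY+49.8,6)[1:]: robot.line_to(*cpose(o,a,.031),velocity=.08)
st()
for r in discside(-.3012)[:4]: print(r)
p=robot.line_to(*cpose(AX,CY+49.8,.031),velocity=.06,f_stop=10); print(p); st(); print(np.round(robot.sense()['joint_positions']))
S=snap('side')
cv2.imwrite('pics/m2.png',cv2.resize(S[215:345,230:390,::-1],None,fx=4,fy=4,interpolation=2))
E
```

```text
(172, [345.1, 312.3], array([ 0.6062, -0.3012,  0.0469]))
(57, [291.4, 293.5], array([ 0.4975, -0.3012,  0.089 ]))
(52, [276.0, 294.5], array([ 0.467 , -0.3012,  0.0865]))
(42, [296.7, 303.7], array([ 0.5084, -0.3012,  0.066 ]))
t12.6 tcp [ 0.4124 -0.3856  0.0358] rot [-179.9   -0.    45.3] F [-0.5  0.4 -1.9] M [-0.05  0.14  0.01] gap 0.172 gf 80
(169, [345.1, 312.5], array([ 0.6062, -0.3012,  0.0465]))
(58, [291.2, 292.5], array([ 0.497 , -0.3012,  0.0912]))
(43, [280.7, 300.6], array([ 0.4764, -0.3012,  0.0728]))
(39, [305.4, 297.4], array([ 0.5254, -0.3012,  0.0804]))
False
t15.0 tcp [ 0.4656 -0.2613  0.036 ] rot [180.    0.   45.4] F [-0.   0.9 -1.5] M [-0.1   0.11 -0.01] gap 0.173 gf 80
[ 37.  28. -13. 103.   8.  50. -24.]
```

View pics/m2.png

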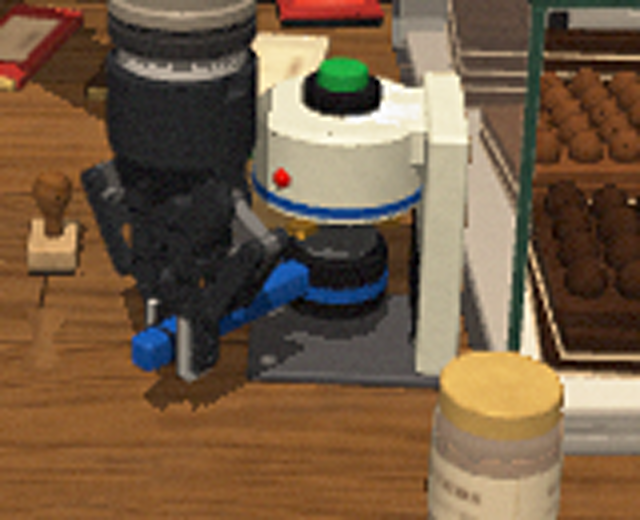

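The side picture shows the cup and neck inside the head's outline, with the handle under the red dot. The cup's blue band spans x 303–388 in the crop, so its centre is at u≈316.4. Check that against the projected axis and then raise the cartridge.

Run:
```python
from h import *
print(proj('side',[*AX,.043]),proj('side',[AX[0]+.005,AX[1],.043]))
r=robot.line_to(cpose(AX,CY+49.8,.063)[0],velocity=.03,f_stop=8); print(r); st()
```

```text
[313.18661662 283.69680278] [315.38361832 283.7129882 ]
False
t16.3 tcp [ 0.4655 -0.2609  0.0677] rot [-180.     0.    45.4] F [ 0.4  0.3 -2. ] M [-0.11  0.1  -0.01] gap 0.171 gf 80
```

Run:
```python
from h import *
for a in np.linspace(CY+49.8,CY,11)[1:]:
    r=robot.line_to(*cpose(AX,a,.063),velocity=.05,f_stop=15)
    s=robot.sense(); print(round(a,1),r,np.round(s['contact_force'],1),np.round(s['torque'],2),np.round(s['tool_pos'],4),round(s['finger_gap'],3))
    if r: break
S=snap('side'); cv2.imwrite('pics/m3.png',cv2.resize(S[215:345,230:390,::-1],None,fx=4,fy=4,interpolation=2))
```

```text
40.4 False [ 0.2 -0.8 -1.1] [-0.1   0.09 -0.  ] [ 0.4586 -0.2532  0.0679] 0.172
35.4 False [ 0.3 -0.1 -1.3] [-0.08  0.12 -0.03] [ 0.4525 -0.2453  0.0681] 0.171
30.5 False [ 0.1 -0.8 -1.1] [-0.08  0.13 -0.  ] [ 0.4469 -0.2366  0.0681] 0.175
25.5 False [ 1.   0.2 -0.9] [-0.05  0.14 -0.03] [ 0.442  -0.2275  0.0681] 0.172
20.5 False [ 0.6 -1.1 -1.4] [-0.06  0.12 -0.03] [ 0.4379 -0.2179  0.0681] 0.173
15.5 False [ 0.6  0.1 -0.9] [0.01 0.17 0.01] [ 0.4346 -0.208   0.0681] 0.17
10.5 False [ 1.4 -0.8 -0.4] [-0.08  0.16 -0.02] [ 0.4322 -0.1979  0.0681] 0.175
5.6 False [-0.6 -0.8 -1.1] [-0.06  0.16  0.04] [ 0.4307 -0.1876  0.0681] 0.171
0.6 False [ 0.2 -0.1 -0.9] [-0.02  0.2   0.07] [ 0.4301 -0.1772  0.068 ] 0.167
-4.4 False [-0.  -0.2 -1.3] [-0.03  0.16 -0.04] [ 0.4304 -0.1668  0.068 ] 0.172
```

Twist done without contact. Now lower the cartridge into the pockets. The force should drop when it seats, at an origin height of about 54 mm.

Run:
```python
from h import *
for z in (.060,.058,.056,.055,.054,.053,.052):
    r=robot.line_to(cpose(AX,CY,z)[0],velocity=.02); s=robot.sense(); print(z,np.round(s['contact_force'],1),np.round(s['torque'],2))
    if s['contact_force'][2]>0.5: break
robot.gripper_to(.35); robot.pause(.3); st()
S=snap('side'); cv2.imwrite('pics/m3.png',cv2.resize(S[215:345,230:390,::-1],None,fx=4,fy=4,interpolation=2))
```

```text
0.06 [ 0.3 -0.3 -1.7] [-0.05  0.18 -0.  ]
0.058 [ 0.5 -0.1 -1.5] [ 0.02  0.21 -0.02]
0.056 [-1.  -0.3 -2.4] [-0.03  0.15 -0.04]
0.055 [-0.5 -0.6 -1.3] [-0.02  0.12 -0.04]
0.054 [-0.2 -0.2  0.8] [0.05 0.02 0.03]
t21.8 tcp [ 0.4304 -0.1663  0.059 ] rot [180.    0.   -4.4] F [-0.5  0.4 -0.8] M [-0.02 -0.02 -0.04] gap 0.352 gf 0
```

View pics/m3.png

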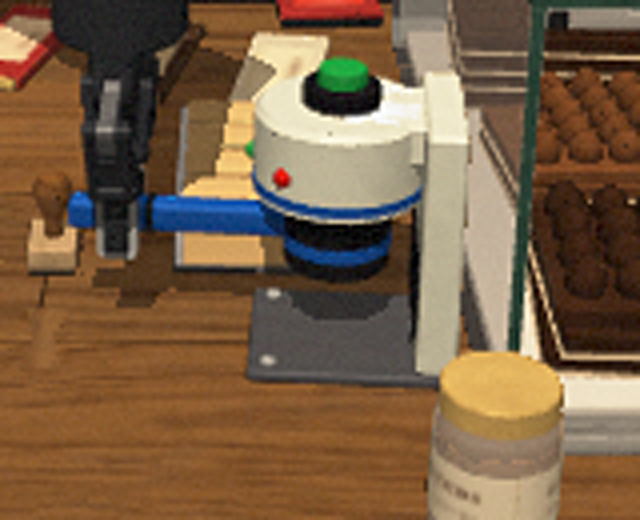

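The picture shows the cartridge hanging locked: the handle at (190,212) is under the green dot and the fingers at (115,220) are open. It seated at an origin height of 54 mm. Next: retreat, check that it hangs, and plan the bar grasps.

```bash
cat >> h.py <<'E'
from scipy.spatial.transform import Rotation as Rot
MC=np.array([.4973,-.0253]); MY=88.5
BARS={'red':(.3226,.2763,76.0),'brown':(.4287,.2487,78.6),'cream':(.5325,.2138,80.4)}
G=.035; A=20
Z=np.array([0,0,1.])
def pose(pg,d,c,flip,off=.019):
    if flip: c=-c
    R=np.c_[np.cross(c,d),c,d]; return (pg+off*d).tolist(), Rot.from_matrix(R).as_euler('xyz',degrees=True).tolist()
def U(yaw): a=np.radians(yaw); return -np.array([np.cos(a),np.sin(a),0])
def pick(bar,z,flip,off=.019):
    x,y,w=BARS[bar]; u=U(w); a=np.radians(A); d=-Z*np.cos(a)-u*np.sin(a)
    return pose(np.array([x,y,z])+G*u,d,np.cross(Z,u),flip,off)
def place(slot,zc,flip,off=.019,dx=0,dy=0):  # zc: bar centre height
    u=U(MY); a=np.radians(A); d=u*np.cos(a)-Z*np.sin(a); p=np.r_[MC-u[:2]*(slot-1)*.04,zc+G]+[dx,dy,0]
    return pose(p,d,np.cross(Z,u),flip,off)
E
python3 - <<'E'
from h import *
p=robot.sense()['tool_pos']; robot.line_to([p[0],p[1],.22],velocity=.12)
robot.move_j([-40,10,0,90,0,75,0]); st()
S=camrig.grab_frame('side'); m=mask(S,(100,150,60),(120,255,255),(230,255,335,300)); print(blobs(m,20))
import h
for A_ in (0,20,35):
  h.A=A_
  for f in (0,1):
    L=[pick(b,z,f) for b in BARS for z in(.15,.006)]+[place(s,z,f) for s in(0,1,2) for z in(.19,.086)]
    Q=[planner.inverse_kinematics(*l) for l in L]; print(A_,f)
    for q in Q[1::2]: print(None if q is None else np.round(q).astype(int).tolist())
    print([q is not None for q in Q])
E
```

```text
t25.2 tcp [0.4145 0.3233 0.2794] rot [175.    0.  129.8] F [-0.2  0.3  0.3] M [-0.07  0.1  -0.04] gap 0.353 gf 0
[(357, [291.9, 271.2], [268, 264, 60, 18]), (81, [314.1, 266.3], [294, 261, 41, 9]), (53, [250.0, 266.9], [247, 263, 7, 9]), (44, [263.7, 267.6], [261, 264, 6, 8]), (42, [257.0, 267.3], [255, 263, 6, 9])]
0 0
[-43, 20, 4, 126, -2, 35, -52]
[-35, 26, 7, 115, -5, 39, -36]
[-28, 33, 10, 102, -7, 45, -24]
[-41, 59, 15, 98, 53, 94, -63]
[-43, 60, 14, 94, 51, 98, -62]
[-45, 61, 13, 90, 49, 101, -61]
[True, True, True, True, True, True, True, True, True, True, True, True]
0 1
[-31, 20, -11, 125, 7, 35, 120]
[-21, 26, -10, 114, 7, 40, 133]
[-13, 34, -10, 101, 8, 46, 143]
[-22, 59, -13, 97, 66, 111, 108]
[-25, 60, -13, 93, 63, 113, 109]
[-29, 61, -11, 89, 61, 115, 110]
[True, True, True, True, True, True, True, True, True, True, True, True]
20 0
[-24, 16, -4, 138, -48, 19, 3]
[-21, 23, 6, 125, -44, 30, 11]
[-13, 31, 6, 110, -37, 39, 11]
[-40, 46, 15, 102, 48, 82, -56]
[-42, 47, 14, 98, 45, 86, -56]
[-44, 48, 12, 94, 43, 89, -55]
[True, True, True, True, True, True, True, True, True
[... 212 characters left out ...]
, 115]
[True, True, True, True, True, True, True, True, True, True, True, True]
35 0
None
[-10, 27, 5, 129, -74, 37, 49]
[-2, 34, 2, 113, -59, 43, 38]
[-37, 36, 16, 104, 42, 73, -48]
[-39, 38, 15, 101, 40, 77, -49]
[-41, 39, 13, 98, 38, 80, -49]
[True, False, True, True, True, True, True, True, True, True, True, True]
35 1
None
[-32, 30, 32, 130, -81, 50, -126]
[-39, 47, 54, 114, -82, 72, -129]
[-19, 36, -8, 103, 51, 82, 124]
[-21, 37, -10, 100, 50, 86, 123]
[-24, 39, -12, 97, 48, 89, 122]
[True, False, True, True, True, True, True, True, True, True, True, True]<stdin>:9: UserWarning: Gimbal lock detected. Setting third angle to zero since it is not possible to uniquely determine all angles.
```

The cartridge is hanging steadily. For the bars I'll use a 12° lean, flip 0, starting with brown into slot 0.

```bash
sed -i 's/^G=.*/G=.035; A=12/' h.py
cat >> h.py <<'E'
def dopick(bar):
    robot.gripper_to(.83); 
    robot.move_to(*pick(bar,.12,0))
    robot.line_to(pick(bar,.03,0)[0],velocity=.12)
    r=robot.line_to(pick(bar,-.012,0)[0],velocity=.02,f_stop=3); print('touch',r); s=st()
    p=s['tool_pos']; robot.line_to([p[0],p[1],p[2]+.0025],velocity=.02)
    robot.gripper_to(0,60); s=st()
    p=s['tool_pos']; robot.line_to([p[0],p[1],p[2]+.03],velocity=.08)
    s=st(); print('off', np.round((np.array(pick(bar,.006,0)[0])-p),4))
E
python3 - <<'E'
from h import *
dopick('brown')
p=robot.sense()['tool_pos']; robot.line_to([p[0],p[1],.2],velocity=.15); st()
S=snap('side');T=snap('top')
cv2.imwrite('pics/m4.png',cv2.resize(np.hstack([S[120:270,200:400],T[130:280,140:340]])[:,:,::-1],None,fx=2,fy=2,interpolation=2))
E
```

```text
touch True
t28.5 tcp [ 0.4226  0.2183 -0.0062] rot [-180.   -12.    78.6] F [-0.2 -0.9  5.7] M [-0.22  0.13  0.01] gap 0.828 gf 3
t29.1 tcp [ 0.4228  0.2181 -0.0033] rot [-179.9  -12.    78.6] F [-1.  -0.9  5.6] M [-0.32  0.22  0.01] gap 0.703 gf 66
t29.6 tcp [0.4225 0.2181 0.0266] rot [-179.9  -11.9   78.6] F [-0.1  0.3 -1.5] M [-0.35  0.11 -0.03] gap 0.706 gf 65
off [-0.0002  0.0001 -0.0092]
t30.9 tcp [0.4217 0.2178 0.1989] rot [-179.8  -11.9   78.6] F [ 0.  -0.1 -0.6] M [-0.24  0.05 -0.01] gap 0.705 gf 65
```

View pics/m4.png

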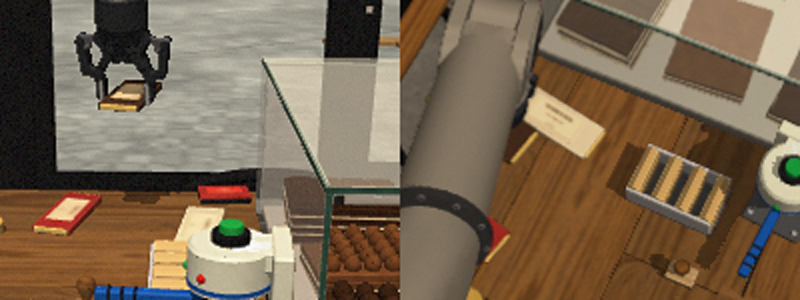

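The brown bar is held level: (130,95) in the left half. Now stand it up above slot 0.

```bash
cat >> h.py <<'E'
def place2(slot,zc,w=.0092,dx=0,dy=0):
    p,r=place(slot,zc,0,dx=dx,dy=dy); return (np.array(p)-w*U(MY)).tolist(),r
E
python3 - <<'E'
from h import *
robot.move_to(*place2(0,.2)); st(); print(np.round(robot.sense()['joint_positions']))
print(robot.line_to(place2(0,.155)[0],velocity=.1,f_stop=10)); st()
S=snap('side');T=snap('top')
cv2.imwrite('pics/s5.png',S[:,:,::-1]);cv2.imwrite('pics/t5.png',T[:,:,::-1])
cv2.imwrite('pics/m5.png',cv2.resize(np.hstack([S[150:300,220:350],T[130:280,220:350]])[:,:,::-1],None,fx=3,fy=3,interpolation=2))
E
```

```text
t32.1 tcp [ 0.4958 -0.0746  0.2307] rot [-180.    77.9   88.5] F [-0.9 -0.1 -0.6] M [ 1.18 -0.07  0.02] gap 0.708 gf 65
[-40.  40.  13.  99.  53.  96. -51.]
False
t32.7 tcp [ 0.496  -0.0748  0.1862] rot [-180.    78.    88.5] F [-0.   0.  -0.8] M [ 1.2  -0.04  0.03] gap 0.711 gf 65
```

View pics/m5.png

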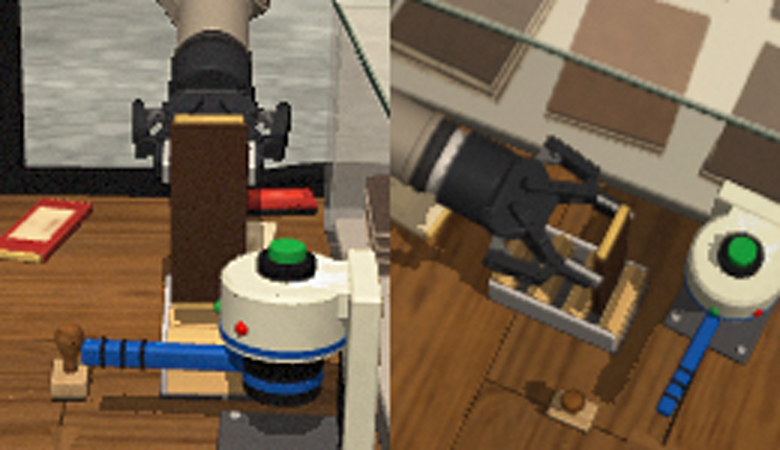

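The bar stands plumb over the slot, with its top edge at about (616,232) in the right half. Check that edge against the slot position, then insert.

Run:
```python
from h import *
T=cv2.imread('pics/t5.png')[:,:,::-1].copy()
for b in blobs(mask(T,(15,110,140),(32,255,255),(285,190,305,222)),8): print(b,onz('top',b[1],.237))
print(place(0,.155,0)[0])
for z in (.12,.1,.092,.087): 
    r=robot.line_to(place2(0,z)[0],velocity=.05,f_stop=6); s=st()
    if r: break
```

```text
(65, [293.8, 206.8], [289, 198, 11, 18]) [ 0.49226792 -0.0656825   0.237     ]
[0.49576642860322945, -0.08386472886465779, 0.18604967787446258]
t33.4 tcp [ 0.496  -0.0744  0.1583] rot [-179.7   78.2   88.8] F [0.4 3.6 4.8] M [ 0.67 -0.06 -0.  ] gap 0.706 gf 65
```

```bash
cat >> h.py <<'E'
def insert(slot,w=.0092,dx=0,dy=0,z=None,fs=5):
    """step down, giving way sideways along the force felt"""
    z=.155 if z is None else z
    f0=robot.sense()['contact_force']*0
    for i in range(60):
        z-=.004; r=robot.line_to(place2(slot,max(z,.084),w,dx,dy)[0],velocity=.05,f_stop=25)
        s=robot.sense(); F=s['contact_force']
        if abs(F[1])>1.5: dy+=np.clip(F[1]*.0003,-.001,.001)
        if abs(F[0])>3: dx+=np.clip(F[0]*.0002,-.001,.001)
        print(round(z,4),np.round(F,1),round(s['tool_pos'][2],4),'dx %.4f dy %.4f'%(dx,dy),np.round(s['torque'],2))
        if F[2]>12: 
            if z<.091: print('home'); break
            z+=.008; robot.line_to(place2(slot,z,w,dx,dy)[0],velocity=.05)
        if z<=.084: break
    return dx,dy
E
python3 - <<'E'
from h import *
robot.line_to(place2(0,.132)[0],velocity=.05); st()
robot.line_to(place2(0,.132,dy=.001)[0],velocity=.05)
print(insert(0,dy=.001,z=.132))
E
```

```text
t33.6 tcp [ 0.4959 -0.0748  0.1628] rot [-179.7   78.1   88.8] F [-1.1  0.9 -0.2] M [ 1.17 -0.03  0.02] gap 0.706 gf 65
0.128 [ 0.6  1.6 -0.7] 0.1589 dx 0.0000 dy 0.0015 [ 1.12 -0.09  0.07]
0.124 [ 0.5  0.8 -0.7] 0.1544 dx 0.0000 dy 0.0015 [ 1.35 -0.02  0.04]
0.12 [-0.2  1.5 -0.6] 0.1502 dx 0.0000 dy 0.0019 [ 1.53 -0.03  0.08]
0.116 [ 0.6  0.5 -2.4] 0.1466 dx 0.0000 dy 0.0019 [1.43 0.04 0.05]
0.112 [-0.   0.8 -0.8] 0.1426 dx 0.0000 dy 0.0019 [ 1.55 -0.04  0.06]
0.108 [ 0.5  1.7 -1.1] 0.1386 dx 0.0000 dy 0.0024 [1.48 0.03 0.05]
0.104 [ 0.1  1.1 -2.2] 0.1348 dx 0.0000 dy 0.0024 [1.47 0.02 0.03]
0.1 [-0.3  0.4 -1.8] 0.1307 dx 0.0000 dy 0.0024 [1.39 0.05 0.09]
0.096 [-0.6  0.5 -1.7] 0.1267 dx 0.0000 dy 0.0024 [ 1.38 -0.05  0.05]
0.092 [-0.2  0.8 -0.8] 0.1227 dx 0.0000 dy 0.0024 [1.3  0.03 0.01]
0.088 [ 0.1  1.  -0.9] 0.1187 dx 0.0000 dy 0.0024 [1.39 0.03 0.03]
0.084 [0.2 4.5 8.7] 0.1185 dx 0.0000 dy 0.0034 [-0.41  0.39 -0.03]
(0, np.float64(0.0034428012001446956))
```

```bash
cat >> h.py <<'E'
def release():
    robot.gripper_to(1.0); s=robot.sense(); st()
    u=U(MY); a=np.radians(A); d=u*np.cos(a)-Z*np.sin(a)
    robot.line_to((s['tool_pos']-d*.09).tolist(),velocity=.1)
    p=robot.sense()['tool_pos']; robot.line_to([p[0],p[1],p[2]+.08],velocity=.15)
E
python3 - <<'E'
from h import *
release(); robot.move_j([-40,10,0,90,0,75,-30]); st()
snap('side','s6.png');snap('top','t6.png')
S=cv2.imread('pics/s6.png');T=cv2.imread('pics/t6.png')
cv2.imwrite('pics/m6.png',cv2.resize(np.hstack([S[180:300,210:350],T[150:270,220:360]]),None,fx=2.8,fy=2.8,interpolation=2))
E
```

```text
t37.2 tcp [ 0.4958 -0.0725  0.1149] rot [-179.6   78.1   88.9] F [-0.6 -0.8 -0.2] M [ 1.05 -0.04 -0.  ] gap 0.997 gf 0
t40.2 tcp [0.4134 0.3233 0.2774] rot [175.9  -2.3 100. ] F [ 0.3  0.1 -0.8] M [-0.08  0.11  0.03] gap 1.002 gf 0
```

View pics/m6.png

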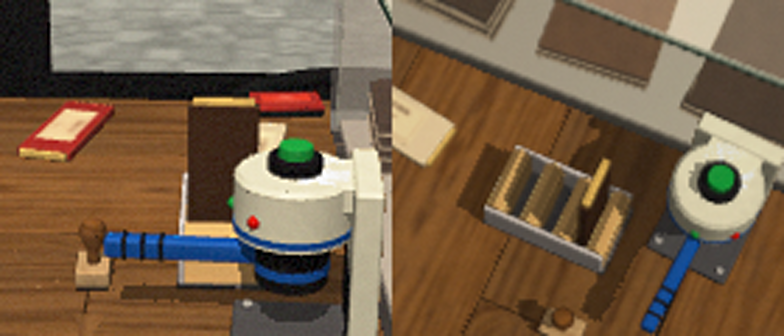

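The brown bar stands in slot 0, with its top edge at (224,101) on the left and (596,185) on the right. Next: triangulate its top height, then pick red for slot 1.

```bash
cat >> h.py <<'E'
def topstrip(S,T,rs,rt):
    a=blobs(mask(S,(15,90,120),(32,255,255),rs),10);b=blobs(mask(T,(15,90,140),(32,255,255),rt),10)
    print('strip',a[:1],b[:1],tri(a[0][1],b[0][1]))
E
python3 - <<'E'
from h import *
S=cv2.imread('pics/s6.png')[:,:,::-1].copy();T=cv2.imread('pics/t6.png')[:,:,::-1].copy()
topstrip(S,T,(270,208,310,220),(286,200,300,228))
dopick('red')
p=robot.sense()['tool_pos']; robot.line_to([p[0],p[1],.2],velocity=.15); st()
E
```

```text
strip [(67, [289.3, 216.0], [278, 215, 23, 3])] [(59, [292.1, 215.1], [288, 207, 10, 17])] (array([ 0.49497784, -0.06207482,  0.16485058]), np.float64(0.0011020493340750288))
touch True
t43.4 tcp [ 0.3151  0.2462 -0.0063] rot [-180.  -12.   76.] F [-0.7 -1.2  6. ] M [-0.23  0.19 -0.01] gap 0.830 gf 3
t44.0 tcp [ 0.3152  0.2461 -0.0034] rot [-179.9  -12.    76. ] F [-0.2 -1.   8.4] M [-0.38  0.3  -0.04] gap 0.708 gf 65
t44.5 tcp [0.3149 0.246  0.0264] rot [-179.9  -11.9   76. ] F [-0.2 -0.4 -1.4] M [-0.27  0.08  0.05] gap 0.702 gf 65
off [-0.0001  0.0001 -0.0092]
t45.8 tcp [0.3141 0.2455 0.1989] rot [-179.9  -11.8   76. ] F [-0.2  0.8 -0.1] M [-0.26  0.11  0.02] gap 0.708 gf 65
```

```bash
cat > ins.py <<'E'
import sys
from h import *
slot=int(sys.argv[1]); rs,rt=eval(sys.argv[2])
robot.move_to(*place2(slot,.2,dx=-.002,dy=.0025)); st()
robot.line_to(place2(slot,.152,dx=-.002,dy=.0025)[0],velocity=.1,f_stop=10)
T=camrig.grab_frame('top')
for b in blobs(mask(T,(15,90,140),(32,255,255),rt),10)[:2]: print(b,onz('top',b[1],.234))
dx,dy=insert(slot,dx=-.002,dy=.0025,z=.150)
E
python3 ins.py 1 "((0,0,9,9),(270,170,296,220))"
```

```text
t47.0 tcp [ 0.4947 -0.0321  0.2309] rot [-179.9   77.9   88.5] F [ 0.6  0.1 -1.7] M [ 1.15 -0.03 -0.  ] gap 0.698 gf 65
(63, [278.9, 201.8], [274, 193, 11, 18]) [ 0.49044065 -0.02331532  0.234     ]
(46, [292.4, 214.0], [289, 207, 7, 13]) [ 0.47311315 -0.06998302  0.234     ]
0.146 [-0.4  0.4 -0.8] 0.177 dx -0.0020 dy 0.0025 [ 1.19 -0.03  0.05]
0.142 [ 0.7 -0.2 -0.7] 0.1729 dx -0.0020 dy 0.0025 [ 1.2   0.04 -0.04]
0.138 [-0.6  0.8 -1.4] 0.1688 dx -0.0020 dy 0.0025 [ 1.22 -0.01 -0.05]
0.134 [-0.7 -0.1 -0.8] 0.1648 dx -0.0020 dy 0.0025 [ 1.16 -0.04  0.06]
0.13 [ 0.   0.1 -0.6] 0.1608 dx -0.0020 dy 0.0025 [ 1.2  -0.06  0.01]
0.126 [ 0.1 -0.6 -0.4] 0.1568 dx -0.0020 dy 0.0025 [ 1.21 -0.03 -0.03]
0.122 [-0.6 -0.3 -0.7] 0.1528 dx -0.0020 dy 0.0025 [ 1.22  0.01 -0.  ]
0.118 [ 0.1 -0.  -1.2] 0.1488 dx -0.0020 dy 0.0025 [ 1.21 -0.02 -0.03]
0.114 [ 0.4  0.6 -1.1] 0.1448 dx -0.0020 dy 0.0025 [ 1.22 -0.04  0.02]
0.11 [ 0.5  0.9 -0.6] 0.1408 dx -0.0020 dy 0.0025 [ 1.22 -0.06 -0.01]
0.106 [-0.4 -0.6 -1.1] 0.1368 dx -0.0020 dy 0.0025 [ 1.24 -0.07  0.09]
0.102 [-0.5 -0.9 -2. ] 0.1327 dx -0.0020 dy 0.0025 [ 1.26 -0.07  0.1 ]
0.098 [ 1.5  0.5 -0.8] 0.1287 dx -0.0020 dy 0.0025 [ 1.25 -0.17  0.19]
0.094 [ 1.6 -0.  -1.4] 0.1247 dx -0.0020 dy 0.0025 [ 1.33 -0.24  0.27]
0.09 [ 2.   0.4 -1.7] 0.1206 dx -0.0020 dy 0.0025 [ 1.34 -0.25  0.31]
0.086 [1.5 1.8 4.9] 0.1186 dx -0.0020 dy 0.0030 [0.13 0.02 0.34]
0.082 [1.1 2.1 9.8] 0.1186 dx -0.0020 dy 0.0037 [-0.79  0.23  0.32]
```

```bash
sed -i 's/dx=-.002/dx=0/g' ins.py
python3 - <<'E'
from h import *
release(); robot.move_j([-70,0,0,90,0,75,-30]); st()
S,T=snap('side','s7.png'),snap('top','t7.png')
topstrip(S,T,(270,205,310,228),(272,190,286,218))
m=cv2.morphologyEx(mask(T,(5,10,140),(32,115,255),(190,168,245,212)),cv2.MORPH_CLOSE,np.ones((5,5)))
P=np.argwhere(m)[:,::-1]; W=np.array([onz('top',p,.012)[:2] for p in P],np.float32); print(cv2.minAreaRect(W*1000))
robot.move_j([-40,10,0,90,0,75,-30])
dopick('cream')
p=robot.sense()['tool_pos']; robot.line_to([p[0],p[1],.2],velocity=.15); st()
E
python3 ins.py 2 "((0,0,9,9),(255,165,284,205))"
```

```text
t52.3 tcp [ 0.4947 -0.0317  0.1146] rot [-179.7   78.    88.8] F [0.3 0.  0.2] M [ 1.   -0.05  0.04] gap 0.997 gf 0
t56.0 tcp [0.1922 0.4749 0.369 ] rot [167.1  -7.3 130.7] F [-0.1  0.8 -0.3] M [-0.25  0.08  0.02] gap 1.000 gf 0
strip [(66, [289.5, 216.0], [279, 215, 22, 3])] [(56, [279.4, 209.3], [275, 201, 10, 17])] (array([ 0.49868929, -0.02079704,  0.15083853]), np.float64(0.0041324218861963575))
((532.5897216796875, 214.26055908203125), (155.0039520263672, 62.08451843261719), 80.49372100830078)
touch True
t60.5 tcp [ 0.5273  0.1833 -0.0062] rot [-180.   -12.    80.4] F [-0.7 -1.2  4.1] M [-0.17  0.17  0.08] gap 0.827 gf 2
t61.0 tcp [ 0.5277  0.1831 -0.0032] rot [-179.9  -12.    80.4] F [-1.  -0.8  4.4] M [-0.29  0.17  0.02] gap 0.708 gf 67
t61.5 tcp [0.5277 0.1831 0.0269] rot [-179.9  -12.    80.4] F [ 0.1 -1.  -0.8] M [-0.29  0.06 -0.  ] gap 0.704 gf 65
off [-0.0004  0.0001 -0.0093]
t62.9 tcp [0.5268 0.1829 0.1988] rot [-179.8  -11.9   80.4] F [-0.2  0.4 -1.4] M [-0.27  0.08  0.04] gap 0.710 gf 65
t63.9 tcp [0.498  0.0073 0.2307] rot [-179.9   77.9   88.5] F [ 0.1 -0.  -0.6] M 
[... 663 characters left out ...]
3  0.  ]
0.118 [ 0.2  0.3 -1.4] 0.1488 dx 0.0000 dy 0.0025 [ 1.28 -0.01  0.01]
0.114 [-0.3  0.  -1.2] 0.1448 dx 0.0000 dy 0.0025 [1.25 0.01 0.02]
0.11 [-0.2 -0.3 -2.3] 0.1407 dx 0.0000 dy 0.0025 [ 1.26  0.01 -0.02]
0.106 [ 0.4 -0.2 -2. ] 0.1367 dx 0.0000 dy 0.0025 [ 1.22 -0.08 -0.02]
0.102 [-0.3  0.1 -0.8] 0.1327 dx 0.0000 dy 0.0025 [ 1.24 -0.01  0.  ]
0.098 [-0.8  0.3 -0.7] 0.1287 dx 0.0000 dy 0.0025 [ 1.26 -0.    0.01]
0.094 [-0.2  0.5 -0.9] 0.1247 dx 0.0000 dy 0.0025 [ 1.28 -0.03 -0.03]
0.09 [-0.6  0.9 -0.4] 0.1207 dx 0.0000 dy 0.0025 [ 1.35 -0.05  0.02]
0.086 [-0.1  1.5  4.9] 0.1189 dx 0.0000 dy 0.0030 [0.1  0.28 0.12]
0.082 [-0.6  3.   9.1] 0.1189 dx 0.0000 dy 0.0039 [-0.78  0.42  0.02]
```

Run:
```python
from h import *
release(); robot.move_j([-70,0,0,90,0,75,-30]); st()
S,T=snap('side','s8.png'),snap('top','t8.png')
cv2.imwrite('pics/m8.png',cv2.resize(np.hstack([S[180:320,205:345],T[150:290,240:380]])[:,:,::-1],None,fx=2.85,fy=2.85,interpolation=2))
for rt in ((286,200,300,228),(272,190,286,218),(258,186,274,212)):
    b=blobs(mask(T,(15,90,140),(32,255,255),rt),10)[0]; print(b, onz('top',b[1],.167))
```

```text
t69.2 tcp [0.498  0.0082 0.1147] rot [-179.9   78.    88.6] F [ 0.  -0.7  0.3] M [ 0.99  0.01 -0.07] gap 1.002 gf 0
t72.8 tcp [0.1924 0.4749 0.3689] rot [167.1  -7.3 130.7] F [-0.1  0.4  0.5] M [-0.27  0.08 -0.01] gap 1.000 gf 0
(64, [292.2, 214.8], [288, 207, 10, 17]) [ 0.49457204 -0.06231713  0.167     ]
(60, [278.9, 209.6], [274, 201, 11, 17]) [ 0.49373813 -0.02202274  0.167     ]
(79, [266.9, 203.1], [261, 194, 13, 18]) [0.4979875  0.01691409 0.167     ]
```

View pics/m8.png

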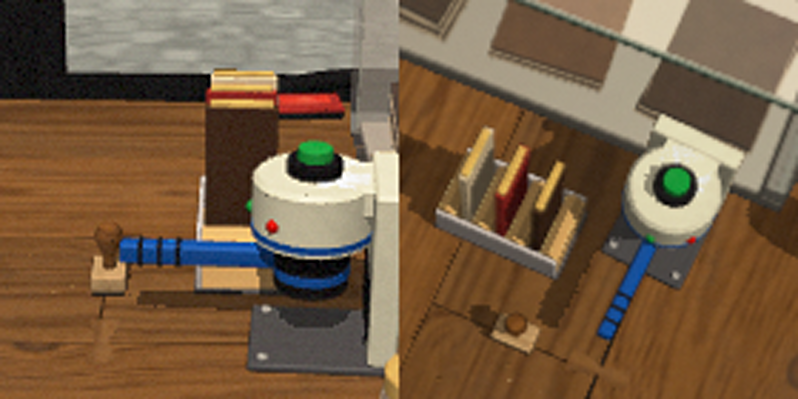

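All three bars stand in the magazine (right half: cream (478,175), red (513,190), brown (548,207)), and the cartridge is still locked. Next: a light touch on each bar top with the shut fingers to check it is home, then press the button.

Run:
```python
from h import *
robot.gripper_to(0,40)
robot.move_j([-20,10,0,90,0,80,0])
for n,(x,y) in {'cream':(.497,.017),'red':(.4945,-.022),'brown':(.495,-.062)}.items():
    robot.move_to([x,y,.22],[180,0,88.5]); robot.line_to([x,y,.180],velocity=.12)
    r=robot.line_to([x,y,.155],velocity=.02,f_stop=7); s=robot.sense(); print(n,r,np.round(s['tool_pos'],4),np.round(s['contact_force'],1))
    robot.line_to([x,y,.22],velocity=.12)
robot.move_to([*AX,.23],[180,0,70]); robot.line_to([*AX,.185],velocity=.12)
r=robot.line_to([*AX,.150],velocity=.02,f_stop=14); print(r); st(); robot.pause(.4); st()
robot.line_to([*AX,.23],velocity=.08)
robot.move_j([-30,0,0,90,0,75,0]); st()
S,T=snap('side','s9.png'),snap('top','t9.png')
cv2.imwrite('pics/m9.png',cv2.resize(np.hstack([S[150:330,200:380],T[150:330,220:400]])[:,:,::-1],None,fx=2.2,fy=2.2,interpolation=2))
```

```text
cream True [0.4969 0.017  0.1631] [-1.2 -0.6  5.1]
red True [ 0.4944 -0.022   0.1631] [-0.8  0.1  5.1]
brown True [ 0.4949 -0.062   0.1631] [-1.5  0.2  3.8]
True
t84.5 tcp [ 0.55   -0.1755  0.1664] rot [180.  -0.  70.] F [-0.5  0.5  5.4] M [ 0.12  0.18 -0.06] gap 0.002 gf 2
t84.9 tcp [ 0.55   -0.1755  0.1662] rot [180.  -0.  70.] F [-1.5  0.8  5.7] M [ 0.08  0.25 -0.  ] gap -0.003 gf 3
t87.5 tcp [0.4532 0.2396 0.3698] rot [165.1   0.  119.8] F [ 0.  -0.5 -0.3] M [-0.16  0.18 -0.05] gap -0.002 gf 0
```

View pics/m9.png

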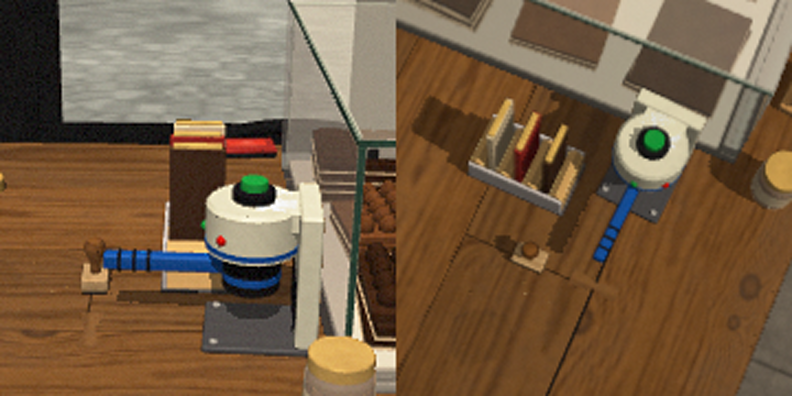

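All bar tops are at 0.163 m, so the bars are home, and everything else is in place. The button press ended at only about 5.5 N static, so I'll press again in small steps until the force clearly rises past the stop.

Run:
```python
from h import *
robot.move_to([*AX,.23],[180,0,70]); robot.line_to([*AX,.178],velocity=.12)
for z in np.arange(.176,.158,-.001):
    robot.line_to([*AX,z],velocity=.02); robot.pause(.1); s=robot.sense(); print(round(z,4),round(s['tool_pos'][2],4),round(s['contact_force'][2],1))
    if s['contact_force'][2]>12: break
robot.pause(.3); robot.line_to([*AX,.23],velocity=.08)
robot.move_j([-30,0,0,90,0,75,0])
S=camrig.grab_frame('side'); print(blobs(mask(S,(45,120,50),(75,255,255),(205,215,365,345)))[:1]); st()
```

```text
0.176 0.1765 -0.0
0.175 0.175 -0.4
0.174 0.174 -0.3
0.173 0.173 0.5
0.172 0.1722 0.3
0.171 0.1712 0.8
0.17 0.1701 1.6
0.169 0.1691 2.5
0.168 0.1682 4.2
0.167 0.1671 3.8
0.166 0.1662 5.0
0.165 0.1661 9.4
0.164 0.166 12.6
[(98, [315.2, 233.3], [309, 229, 13, 9])]
t97.3 tcp [0.4532 0.2395 0.3696] rot [165.1   0.  119.8] F [ 0.4 -0.2  0.4] M [-0.14  0.22 -0.03] gap -0.002 gf 0
```

The button went 6 mm to a hard stop and sprang back to where it was. Handing in.

```bash
python3 -c "
from station import robot, camrig, planner
print(robot.close_job())"
```

```text
the job is handed in; nothing more can be done
None
```

The job is handed in, though no verdict came back: the cartridge is locked under the green dot, all three bars stand fully home in the magazine, and the start button was pressed twice (the first press looked short; the second clearly hit its stop) and sprang back.

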